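# Put the squat jar away in the pantry drawer

## Robot

A 6-joint arm with a two-finger parallel gripper is mounted at the origin on the work surface. World frame = base frame: x ahead of the robot, y to its left, z up, the work surface at z = 0. Lengths are in mm, angles in rad, forces in N, time in s.
With the tool pointing down it reaches from about 375 to 825 mm from the base axis. Payload 5.5 kg.
Tool frame: the origin (TCP) lies on the centre line of the jaws, within the pads' length; the fingertips stand 11 mm ahead of it and the grasp point (between the pads) lies 8 mm behind it; z points along the fingers, y is the line along which they close (so a half turn about z gives the same grasp; the last joint's range is limited). The gripper opens to 85 mm and grips with 20 to 120 N. Pads are 22 mm wide; open, the fingers measure 114 mm over their backs; the gripper's body (76 mm by 85 mm) begins 54 mm behind the grasp point. The pads swing forward as they close: fully open they stand 13 mm farther back than shut.
Start: joints at [1.265, 0.314, -0.047, 1.21, 0, 1.571], TCP at [180.63, 572.16, 207.499] pointing down, gripper open.
Joint ranges: [-2.67, 2.67], [-0.69, 1.73], [-1.03, 1.25], [-2.08, 2.16], [-1.42, 1.45], [-3.14, 3.14]. Speed limits (rad/s): [2.39, 2.39, 3.01, 3.14, 3.14, 3.14].

## Interface

Orientations are given as a rotation vector (axis times angle).
In Python, from bench import sense, optics, ticket gives the robot as it stands.
- The arm moves only by the tool carry_out, never from a script. Its argument "deltas" is a list of rows, each a list of 3 entries, a list of its own where there are three numbers: the shift along the tool's x, y, z in mm, then the turn about the tool's z in rad, then the finger opening in mm, from 0 to 85.4. In form: [[[tx, ty, tz], yaw, jaw], ...]. A call has 1 to 5 rows; each row is the pose to reach, as a shift and turn from the pose commanded when the call began, along the tool's axes at that moment; what a row does not reach only later rows make up. A row lasts 1/12 s, in which the tool goes at most 41.7 mm and 7.16 degrees, less where a joint would pass 70% of its speed; a pose out of reach is approached as far as the arm can. A call with a gripper value outside its range is refused whole. The fingers move at their own pace and stop on an object; the grip force is fixed at half the most. Time passes only in rows, so rows that repeat a pose let the fingers close. It gives the time, the measured TCP pose, the force, the opening and the grip force at its end, in the units of the state.
- sense(): the state, without advancing time (a new reading comes with each control period).
- optics.camera(name): name is "scene" or "top" or "wrist"; returns the picture (384x512x3 uint8, red, green, blue); there is no depth.
- optics.camera_model(name): a dict with "fov_y" (degrees; the focal length in pixels is half the picture's height over the tangent of half this angle, whatever the lens; pixels are square), "cx", "cy" (the principal point, pixels), "dist" ([k1, k2, p1, p2, k3] as OpenCV has them; the pictures are not rectified), "pose" (4x4, takes a point from camera to world coordinates). Camera axes: x right, y down, z forward; pixel columns grow to the right and rows downward; lengths in mm; the calibration is good to about 2 mm. A picture is of the moment at which its call begins: read the wrist's pose just before it. camera_model takes no time and is no camera call; for the wrist camera it gives the pose at the moment of the call.
- ticket.close_job(): hands the job in; it is judged then, once.
The state is a dict: "time": time; "joint_positions": joint angles; "qvel": joint speeds; "joint_efforts": joint torques, N m; "eef_pos": TCP position; "tcp_rot": TCP orientation; "ft_force": force on the tool from outside, world axes, zero at the start; "moment": the same for the moment, N m; "opening": opening from 0.0 (shut) to 1.0 (fully open); "gripper_force": force on a finger pad.
Only numpy, scipy, OpenCV 4.12 (cv2) and the standard library are available. Lean on these libraries where they do the work, as an engineer would, in place of code of your own. Each camera call takes 0.05 s, during which the arm holds its last target. There are 200 camera calls.

## Task

Put the squat glass jar with the steel twist cap into the open drawer of the low wooden drawer unit: set it down upright on the drawer floor, without dropping it, and let go. Then push the drawer fully shut with the jar standing inside.

Things in the scene. Friction and masses are not known exactly. Their poses are not given: they have to be found in the camera images.
- squat_jar: squat clear-glass jar, 60 mm in diameter, 60 mm tall with its closed steel cap (cap 53 mm wide, the top 16 mm), 0.2 to 0.3 kg, standing in a loose row with a taller glass jar (125 mm, the wrong one), a cream mug and a can, in any order. Origin: centre of its underside; z up its axis. Grip it from above round the glass, about 30 mm up; any yaw.
- pantry_drawer0 (a joint): the one drawer of the low wooden drawer unit (260 mm wide, 105 mm high, fixed): metres it is pulled out towards the robot; 0 is shut, starts 0.140 to 0.175 open (stop at 0.18). Slides easily (1 to 3 N) along the x axis of drawer_spot, stays where it is left, no latch or spring.
- drawer_spot (a point): point on the drawer's floor (22 mm above the crate top), moves with it: mid-width, about mid uncovered part. x points into the unit (closing direction), y along the front, z up. Drawer inside: x -72 to 143, y -109 to 109 mm; x -72 to 61 or more is uncovered at first, the rest under the unit's top. Above the floor: sides 61, front 70, unit's opening 71 mm (the upright jar passes under).
- pantry_drawer0_handle (a point): middle of the drawer's steel bar handle, moves with the drawer: a level bar 120 mm long, 11 mm thick, 67 mm above the crate top, 35 mm in front of the drawer's front face; same axes as drawer_spot (bar along y). Can be pushed from in front with closed fingers pointing down.
Not all that is in view belongs to the job. What is shaped like the squat_jar but orange or purple is not meant.

How it is judged:
By the outcome, as a careful person would: the job done as asked, in the order asked, and still so for the second after the job is handed in, with the robot touching nothing.
It also fails if it takes over 54 s, if anything falls off the work surface, if the arm or the gripper's body presses on something with over 40 N, if the wrist force passes 120 N, or if a joint passes its speed limit or range.

## Working session

There is one attempt and no reset: what is moved stays moved. The work goes in short steps, Python scripts to look and compute and a tool call to move; the robot and the scene stay as the last step left them, time stands still between calls to the robot, and variables do not carry over. Pictures are saved under pics/ and viewed, at most 10 in all, crops included, and the job is handed in when it is done.

Besides the shell and the picture viewer there is one more tool, called after "Emit:" as name([rows], argument=value, ...), one row to a line, values as JSON. carry_out: Moves the arm, as the interface text tells. Its arguments: {"type":"object","properties":{"deltas":{"type":"array"}},"required":["deltas"]}

```bash
mkdir -p pics
cat > h.py <<'E'
import numpy as np,cv2
from bench import sense,optics,ticket
def ray(m,px):
    f=192/np.tan(np.radians(m["fov_y"])/2)
    K=np.array([[f,0,m["cx"]],[0,f,m["cy"]],[0,0,1.]])
    u=cv2.undistortPoints(np.array([[px]],float),K,np.array(m["dist"],float))[0,0]
    P=np.array(m["pose"]);return P[:3,3],P[:3,:3]@np.array([u[0],u[1],1])
def onz(m,px,z):
    o,d=ray(m,px);return (o+d*(z-o[2])/d[2]).round(1)
def proj(m,p):
    f=192/np.tan(np.radians(m["fov_y"])/2)
    K=np.array([[f,0,m["cx"]],[0,f,m["cy"]],[0,0,1.]])
    P=np.linalg.inv(np.array(m["pose"]))
    return cv2.projectPoints(np.array([p],float),cv2.Rodrigues(P[:3,:3])[0],P[:3,3],K,np.array(m["dist"],float))[0][0,0]
def snap(n,f):
    im=optics.camera(n);cv2.imwrite(f"pics/{f}.png",im[...,::-1]);return im
E
python3 - <<'E'
from h import *
a=snap("scene","a_s");b=snap("top","a_t")
for n in("scene","top","wrist"):
    m=optics.camera_model(n);print(n,m["fov_y"],np.array(m["pose"]).round(2).tolist())
s=sense();print(s)
E
```

```text
scene 57.69900231000391 [[-0.44, 0.53, -0.73, 1239.8], [0.9, 0.25, -0.35, 264.03], [-0.0, -0.81, -0.59, 606.85], [0.0, 0.0, 0.0, 1.0]]
top 47.39542742446738 [[0.01, -1.0, 0.09, 438.82], [-1.0, -0.01, -0.01, -47.31], [0.01, -0.09, -1.0, 1451.65], [0.0, 0.0, 0.0, 1.0]]
wrist 65.03922854231742 [[0.3, 0.91, 0.28, 108.81], [0.95, -0.29, -0.09, 594.63], [-0.0, 0.29, -0.96, 372.91], [0.0, 0.0, 0.0, 1.0]]
{'time': 0.1, 'joint_positions': array([ 1.26497326e+00,  3.14167775e-01, -4.79473981e-02,  1.21017283e+00,
        3.74120225e-06,  1.57077159e+00]), 'qvel': array([ 0.00042231, -0.00120289,  0.00112131,  0.00107244,  0.00171265,
       -0.00040841]), 'joint_efforts': array([ 1.44380760e-03, -5.40767419e+01,  3.40541482e+01,  1.11688825e-02,
       -2.70755697e-05,  1.30257925e-05]), 'eef_pos': array([180.48693134, 571.65744291, 206.72720534]), 'tcp_rot': array([-4.78442183e-01, -3.10471275e+00,  2.31470881e-03]), 'ft_force': array([-0.16382819, -0.32800794,  0.37120648]), 'moment': array([0.01470344, 0.03892958, 0.02387036]), 'gripper_force': 0.0, 'opening': 0.9998553215417343}
```

View pics/a_s.png

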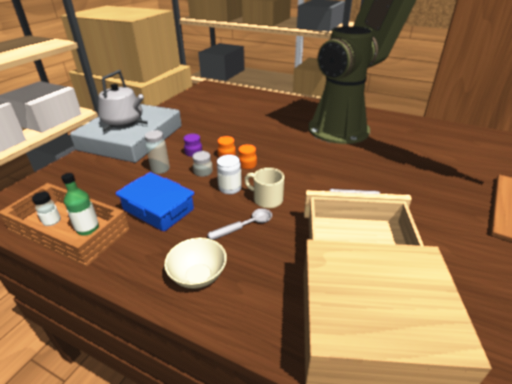

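View pics/a_t.png

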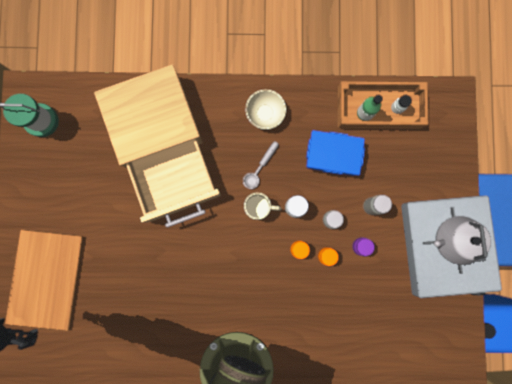

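The scene picture shows, left to right in the row: a tall grey-capped jar (157,150), a small grey-capped jar (202,163), a white can (229,173) and a mug (268,187). The drawer is open at (362,220).
In the top view, what could be taken for the squat jar is: grey cap (333,219), tall jar (378,205), white can (297,206), orange (301,250) and (329,257), purple (365,247). I choose (333,219) and will check it in a crop.

Run:
```python
from h import *
a=cv2.imread("pics/a_s.png")[130:210,140:300];b=cv2.imread("pics/a_t.png")[135:235,120:220];c=cv2.imread("pics/a_t.png")[185:245,285:405]
r=lambda i,k:cv2.resize(i,None,fx=k,fy=k,interpolation=cv2.INTER_CUBIC)
o=np.zeros((600,800,3),np.uint8)
o[:240,:480]=r(a,3);o[240:480,:480-0]=r(c,4);o[:300,490:790]=r(b,3)
cv2.imwrite("pics/b.png",o)
m=optics.camera_model("top")
print("jar",onz(m,(333.5,218.5),60),"tall",onz(m,(379,205),125),"can",onz(m,(297,206),100))
```

```text
jar [ 482.4 -302.4   60. ] tall [ 522.7 -428.9  125. ] can [ 518.7 -182.4  100. ]
```

View pics/b.png

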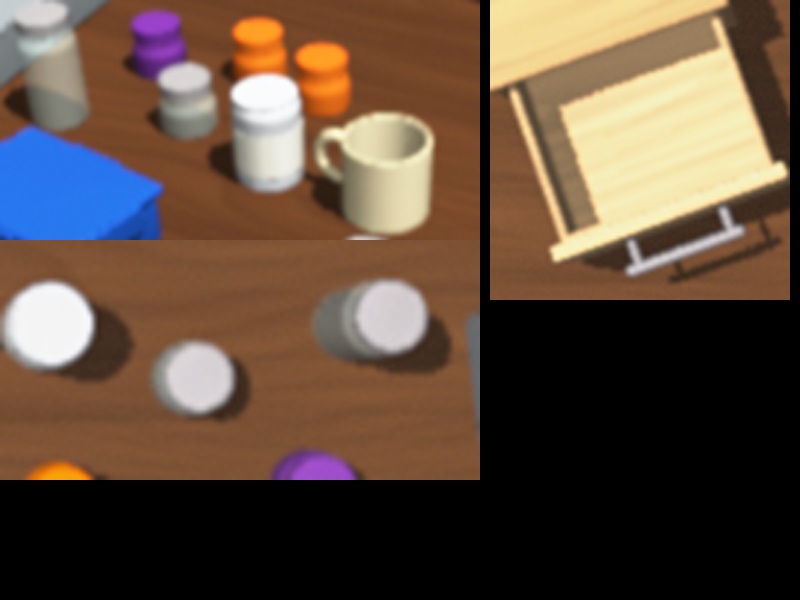

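The crop confirms the choice: clear squat jar with a steel cap at top-view pixel (335,219.5). The handle ends are at (166,225.3) and (204.3,212).

```bash
cat > g.py <<'E'
from h import *
m=optics.camera_model("top")
A=onz(m,(166,225.3),67);B=onz(m,(204.3,212),67);C=onz(m,(141,219.2),92);D=onz(m,(219.3,191.8),92)
print("handle",A,B,np.linalg.norm(A-B),"front",C,D,np.linalg.norm(C-D))
u=(C-D)[:2];u/=np.linalg.norm(u);h=((A+B)/2)[:2]
x=np.array([u[1],-u[0]]);print("y",u,"x",x,np.arctan2(x[1],x[0]),"hmid",h,"frontmid",((C+D)/2)[:2])
print("jar",onz(m,(335,219.5),60))
R=cv2.Rodrigues(sense()["tcp_rot"])[0];print(R.round(3))
E
python3 g.py
```

```text
handle [455.8 227.1  67. ] [498.8 107.5  67. ] 127.09508251698804 front [473.6 299.7  92. ] [561.1  59.3  92. ] 255.8288685821051
y [-0.34202551  0.93969067] x [0.93969067 0.34202551] 0.34907156462214467 hmid [477.3 167.3] frontmid [517.35 179.5 ]
jar [ 479.3 -307.2   60. ]
[[-0.954  0.301 -0.   ]
 [ 0.301  0.954 -0.001]
 [ 0.    -0.001 -1.   ]]
```

Emit:
carry_out([
  [[-33,-22,0],0,85],
  [[-67,-44,0],0,85],
  [[-100,-66,0],0,85],
  [[-134,-89,0],0,85],
  [[-167,-111,0],0,85],
])

```text
time: 0.52
eef_pos: [307.0, 414.2, 207.1]
tcp_rot: [-0.477, -3.105, 0.001]
ft_force: [1.6, -0.0, 0.2]
opening: 0.998
gripper_force: 0.0
```

Emit:
carry_out([
  [[-33,-22,0],0,85],
  [[-67,-44,0],0,85],
  [[-100,-66,0],0,85],
  [[-134,-89,0],0,85],
  [[-167,-111,0],0,85],
])

```text
time: 0.93
eef_pos: [433.0, 257.9, 207.3]
tcp_rot: [-0.478, -3.105, 0.0]
ft_force: [0.3, 0.5, 0.1]
opening: 0.994
gripper_force: 0.0
```

Emit:
carry_out([
  [[-14,-35,0],0,85],
  [[-28,-70,0],0,85],
  [[-43,-105,0],0,85],
  [[-57,-140,0],0,85],
  [[-71,-175,0],0,85],
])

```text
time: 1.35
eef_pos: [446.9, 69.8, 207.3]
tcp_rot: [-0.478, -3.105, 0.0]
ft_force: [1.8, -0.7, -0.1]
opening: 0.997
gripper_force: 0.0
```

Emit:
carry_out([
  [[-14,-35,0],0,85],
  [[-28,-70,0],0,85],
  [[-43,-105,0],0,85],
  [[-57,-140,0],0,85],
  [[-71,-175,0],0,85],
])

```text
time: 1.77
eef_pos: [461.9, -118.5, 207.3]
tcp_rot: [-0.479, -3.105, -0.0]
ft_force: [0.1, 0.2, 0.7]
opening: 0.997
gripper_force: 0.0
```

Emit:
carry_out([
  [[-14,-35,0],0,85],
  [[-28,-70,0],0,85],
  [[-43,-105,0],0,85],
  [[-57,-140,0],0,85],
  [[-71,-175,0],0,85],
])

```text
time: 2.18
eef_pos: [476.9, -306.7, 207.1]
tcp_rot: [-0.479, -3.104, -0.001]
ft_force: [0.4, -0.1, 0.9]
opening: 0.997
gripper_force: 0.0
```

Run:
```python
from h import *
s=sense();m=optics.camera_model("wrist");im=snap("wrist","c");print(s["eef_pos"],s["joint_positions"].round(2),cv2.Rodrigues(s["tcp_rot"])[0].round(3).tolist())
print(proj(m,[479,-307,60]),proj(m,[479,-307,0]))
```

```text
[ 476.86822115 -306.70121757  207.11526248] [-0.57  0.25 -0.13  1.19  0.   -0.27] [[-0.954, 0.301, -0.0], [0.301, 0.954, 0.0], [0.001, 0.0, -1.0]]
[256.53818193 174.76785554] [256.49513362 163.36738427]
```

View pics/c.png

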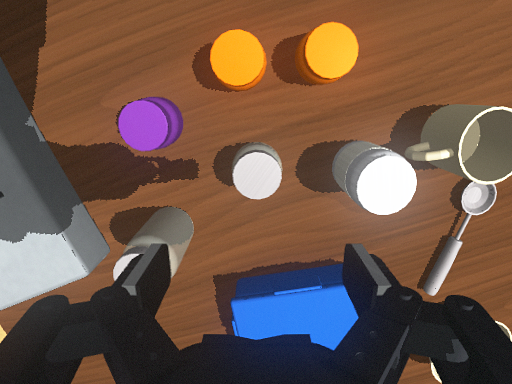

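The wrist view shows the steel cap at (257,174), matching the predicted (256.5,174.8). The can at (375,180) and tall jar at (165,245) are clear of the fingers, so I go straight down.

Emit:
carry_out([
  [[-2,0,35],0,85],
  [[-2,0,70],0,85],
  [[-2,0,105],0,85],
  [[-2,0,130],0,85],
  [[-2,0,145],0,85],
])

```text
time: 2.65
eef_pos: [476.8, -303.8, 58.6]
tcp_rot: [-0.478, -3.1, -0.003]
ft_force: [-0.4, -1.0, -0.7]
opening: 0.996
gripper_force: 0.0
```

Emit:
carry_out([
  [[0,0,15],0,85],
  [[0,0,28],0,85],
  [[0,0,36],0,85],
  [[0,0,40],0,85],
  [[0,0,40],0,85],
])

```text
time: 3.07
eef_pos: [478.7, -304.9, 21.7]
tcp_rot: [-0.478, -3.103, -0.001]
ft_force: [-0.3, 0.1, -0.2]
opening: 0.995
gripper_force: 0.0
```

Emit:
carry_out([
  [[0,0,0],0,65],
  [[0,0,0],0,50],
  [[0,0,0],0,45],
  [[0,0,0],0,45],
  [[0,0,0],0,45],
])

```text
time: 3.48
eef_pos: [480.1, -306.1, 24.0]
tcp_rot: [0.478, 3.103, -0.002]
ft_force: [-0.7, -0.4, 5.4]
opening: 0.59
gripper_force: 61.5
```

Emit:
carry_out([
  [[0,0,0],0,45],
  [[0,0,-5],0,45],
  [[0,0,-12],0,45],
  [[0,0,-20],0,45],
  [[0,0,-20],0,45],
])

```text
time: 3.9
eef_pos: [480.4, -306.2, 44.5]
tcp_rot: [0.478, 3.103, -0.002]
ft_force: [0.2, 0.4, -2.5]
opening: 0.589
gripper_force: 62.7
```

Run:
```python
from h import *
im=snap("wrist","d");a=snap("scene","d2")
o=np.hstack([im[150:384,100:412],cv2.resize(a[90:220,120:280],None,fx=1.8,fy=1.8)])
cv2.imwrite("pics/d3.png",o[...,::-1])
```

```text
(no output)
```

View pics/d3.png

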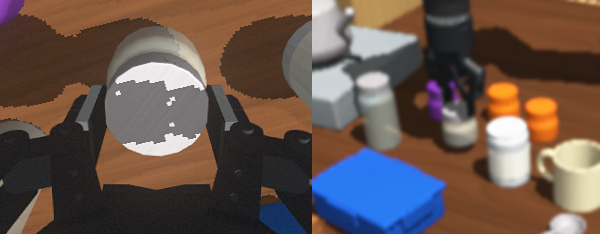

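The jar is held upright at the finger pads, off the table, and the neighbours haven't moved. I raise it and turn it towards the drawer's axes.

Emit:
carry_out([
  [[0,0,-25],-0.1,45],
  [[0,0,-60],-0.2,45],
  [[0,0,-95],-0.3,45],
  [[0,0,-130],-0.4,45],
  [[0,0,-150],-0.5,45],
])

```text
time: 4.42
eef_pos: [480.3, -306.1, 196.3]
tcp_rot: [-0.312, 3.123, -0.004]
ft_force: [0.2, -0.5, -1.5]
opening: 0.591
gripper_force: 63.6
```

Emit:
carry_out([
  [[0,0,0],-0.08,45],
  [[0,0,0],-0.155,45],
])

```text
time: 4.58
eef_pos: [480.3, -306.1, 194.4]
tcp_rot: [-0.552, 3.09, -0.004]
ft_force: [-0.5, 0.7, -2.8]
opening: 0.589
gripper_force: 63.6
```

Run:
```python
from h import *
s=sense();R=cv2.Rodrigues(s["tcp_rot"])[0];print(s["eef_pos"],R.round(3).tolist())
print(R.T@(np.array([584,206,195])-s["eef_pos"]))
```

```text
[ 480.31006732 -306.11488271  194.36342865] [[-0.938, -0.346, 0.003], [-0.346, 0.938, -0.002], [-0.002, -0.003, -1.0]]
[-274.44296107  444.62689871   -1.28160667]
```

Emit:
carry_out([
  [[-15,25,0],0,45],
  [[-35,57,0],0,45],
  [[-56,90,0],0,45],
  [[-75,121,0],0,45],
  [[-91,148,0],0,45],
])

```text
time: 5.0
eef_pos: [514.0, -133.0, 192.1]
tcp_rot: [0.546, -3.093, -0.001]
ft_force: [1.3, 0.7, -2.5]
opening: 0.587
gripper_force: 63.7
```

Emit:
carry_out([
  [[-18,30,0],0,45],
  [[-37,60,0],0,45],
  [[-55,90,0],0,45],
  [[-73,118,0],0,45],
  [[-92,148,0],0,45],
])

```text
time: 5.42
eef_pos: [549.7, 36.8, 192.2]
tcp_rot: [0.545, -3.093, 0.0]
ft_force: [0.9, -0.9, -3.0]
opening: 0.588
gripper_force: 63.7
```

Emit:
carry_out([
  [[-22,36,0],0,45],
  [[-45,72,0],0,45],
  [[-66,108,0],0,45],
  [[-83,135,0],0,45],
  [[-91,148,0],0,45],
])

```text
time: 5.83
eef_pos: [584.9, 210.0, 191.7]
tcp_rot: [0.551, -3.093, -0.003]
ft_force: [0.5, -0.1, -2.6]
opening: 0.591
gripper_force: 63.7
```

Run:
```python
from h import *
s=sense();m=optics.camera_model("wrist");im=snap("wrist","e");b=snap("top","e2");print(s["eef_pos"],s["ft_force"])
cv2.imwrite("pics/e3.png",np.hstack([im,cv2.resize(b[60:240,80:230],None,fx=1.9,fy=384/180)])[...,::-1][:, :800])
np.save("me.npy",m,allow_pickle=True)
```

```text
[584.88133102 209.95547768 191.71736834] [ 0.51374719 -0.11044704 -2.57873593]
```

View pics/e3.png

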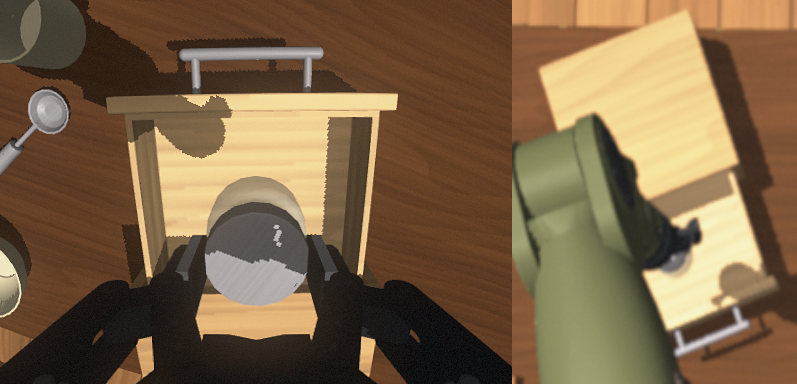

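The wrist view shows the drawer square to the tool. The handle ends are at (182,55) and (321,52), the front panel's inner top edge is at row ~112, and the side tops at row 200 are x≈139 and 372.

Run:
```python
from h import *
s=sense();m=optics.camera_model("wrist");R=cv2.Rodrigues(s["tcp_rot"])[0]
for n,p,z in(("h1",(181,55),67),("h2",(322,52),67),("fL",(107,97),92),("fR",(397,95),92),("fin",(252,113),92),("unit",(256,294),105)):
    w=onz(m,p,z);print(n,w,(R.T@(w-s["eef_pos"]))[:2].round(1))
```

```text
h1 [500.  104.8  67. ] [115.2 -67.8]
h2 [453.7 223.5  67. ] [117.6  59.6]
fL [554.9  60.   92. ] [  79.1 -128.8]
fR [466.9 294.5  92. ] [ 80.6 121.6]
fin [525.6 182.9  92. ] [64.2 -3.4]
unit [686.4 245.8 105. ] [-1.085e+02  1.000e-01]
```

The jar is at about drawer x −8, y +4, with wide clearance, so I lower it.

Emit:
carry_out([
  [[0,-4,30],0,45],
  [[0,-4,65],0,45],
  [[0,-4,100],0,45],
  [[0,-4,125],0,45],
  [[0,-4,136],0,45],
])

```text
time: 6.35
eef_pos: [582.8, 199.1, 52.2]
tcp_rot: [0.542, -3.087, 0.003]
ft_force: [-1.0, -0.5, -3.6]
opening: 0.59
gripper_force: 63.7
```

Emit:
carry_out([
  [[0,0,0],0,45],
  [[0,0,2],0,45],
  [[0,0,4],0,45],
  [[0,0,5],0,45],
  [[0,0,5],0,45],
])

```text
time: 6.77
eef_pos: [587.4, 202.0, 53.0]
tcp_rot: [-0.545, 3.091, 0.001]
ft_force: [-0.3, -0.5, -2.4]
opening: 0.592
gripper_force: 63.7
```

Emit:
carry_out([
  [[0,0,1],0,45],
  [[0,0,2],0,45],
  [[0,0,3],0,45],
  [[0,0,4],0,45],
  [[0,0,4],0,45],
])

```text
time: 7.18
eef_pos: [586.0, 201.7, 47.2]
tcp_rot: [0.546, -3.093, 0.0]
ft_force: [0.1, -0.5, -2.9]
opening: 0.591
gripper_force: 63.7
```

Emit:
carry_out([
  [[0,0,1],0,45],
  [[0,0,2],0,45],
  [[0,0,2],0,45],
])

```text
time: 7.43
eef_pos: [586.7, 201.9, 46.0]
tcp_rot: [-0.545, 3.093, 0.0]
ft_force: [-0.8, -0.3, 0.6]
opening: 0.593
gripper_force: 64.2
```

Emit:
carry_out([
  [[0,0,1],0,45],
  [[0,0,1],0,45],
])

```text
time: 7.6
eef_pos: [587.6, 202.2, 46.0]
tcp_rot: [-0.545, 3.091, 0.001]
ft_force: [-0.7, -0.6, 6.5]
opening: 0.592
gripper_force: 64.7
```

Emit:
carry_out([
  [[0,0,0],0,60],
  [[0,0,0],0,75],
  [[0,0,0],0,85],
  [[0,0,0],0,85],
  [[0,0,0],0,85],
])

```text
time: 8.02
eef_pos: [586.0, 201.7, 44.3]
tcp_rot: [0.546, -3.093, 0.0]
ft_force: [-0.0, 0.5, 0.2]
opening: 0.999
gripper_force: 0.0
```

Emit:
carry_out([
  [[0,0,-10],0,85],
  [[0,0,-30],0,85],
  [[0,0,-65],0,85],
  [[0,0,-105],0,85],
  [[0,0,-145],0,85],
])

```text
time: 8.43
eef_pos: [585.4, 201.5, 191.3]
tcp_rot: [0.546, -3.093, 0.0]
ft_force: [1.3, 0.3, -0.7]
opening: 0.995
gripper_force: 0.0
```

Emit:
carry_out([
  [[30,0,-10],0,60],
  [[70,0,-10],0,40],
  [[110,0,-10],0,20],
  [[145,0,-10],0,0],
  [[170,0,-10],0,0],
])

```text
time: 8.85
eef_pos: [423.5, 142.5, 200.1]
tcp_rot: [0.546, -3.093, 0.0]
ft_force: [0.8, -0.4, -0.3]
opening: 0.29
gripper_force: 0.0
```

Run:
```python
from h import *
b=snap("top","f");a=snap("scene","f2");s=sense();R=cv2.Rodrigues(s["tcp_rot"])[0];print(s["eef_pos"],R.round(3).tolist(),s["opening"])
cv2.imwrite("pics/f3.png",np.hstack([cv2.resize(b[80:240,80:240],(400,400)),cv2.resize(a[150:270,280:440],(400,300))[:,:].copy() if 0 else cv2.resize(a[120:280,280:440],(400,400))])[...,::-1])
```

```text
[422.79606195 142.25120805 200.32783405] [[-0.94, -0.342, -0.001], [-0.342, 0.94, -0.0], [0.001, -0.0, -1.0]] 0.10842283203220596
```

View pics/f3.png

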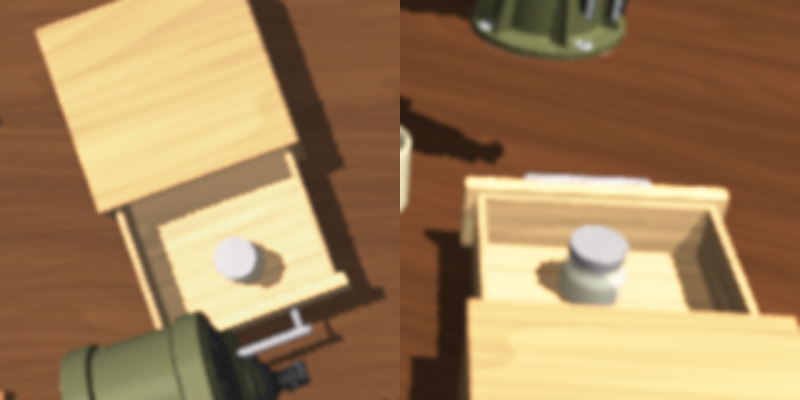

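The jar stands upright in mid drawer, at (237,260) in the left crop. Now I lower the closed fingers in front of the handle.

Emit:
carry_out([
  [[0,4,30],0,0],
  [[0,4,65],0,0],
  [[0,4,100],0,0],
  [[0,4,130],0,0],
  [[0,4,145],0,0],
])

```text
time: 9.37
eef_pos: [423.8, 146.9, 51.8]
tcp_rot: [0.545, -3.091, 0.001]
ft_force: [-1.2, -0.3, -0.9]
opening: -0.002
gripper_force: 0.0
```

Emit:
carry_out([
  [[-6,0,0],0,0],
  [[-14,0,0],0,0],
  [[-22,0,0],0,0],
  [[-28,0,0],0,0],
  [[-32,0,0],0,0],
])

```text
time: 9.78
eef_pos: [458.1, 159.3, 56.1]
tcp_rot: [-0.545, 3.09, 0.001]
ft_force: [0.4, -0.3, 0.6]
opening: -0.001
gripper_force: 0.0
```

Emit:
carry_out([
  [[-4,0,0],0,0],
  [[-8,0,0],0,0],
  [[-12,0,0],0,0],
  [[-16,0,0],0,0],
  [[-21,0,0],0,0],
])

```text
time: 10.2
eef_pos: [475.0, 165.5, 54.5]
tcp_rot: [0.546, -3.094, 0.0]
ft_force: [-0.6, 0.0, 0.3]
opening: -0.003
gripper_force: 0.0
```

Emit:
carry_out([
  [[-6,0,0],0,0],
  [[-13,0,0],0,0],
  [[-20,0,0],0,0],
  [[-27,0,0],0,0],
  [[-34,0,0],0,0],
])

```text
time: 10.62
eef_pos: [507.1, 177.2, 54.3]
tcp_rot: [0.546, -3.093, 0.0]
ft_force: [-1.8, -0.1, 0.3]
opening: -0.001
gripper_force: 0.8
```

Run:
```python
from h import *
b=snap("wrist","g");a=snap("scene","g2")
cv2.imwrite("pics/g3.png",np.hstack([cv2.resize(b,(400,300)),cv2.resize(a[120:240,280:440],(400,300))])[...,::-1])
```

```text
(no output)
```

View pics/g3.png

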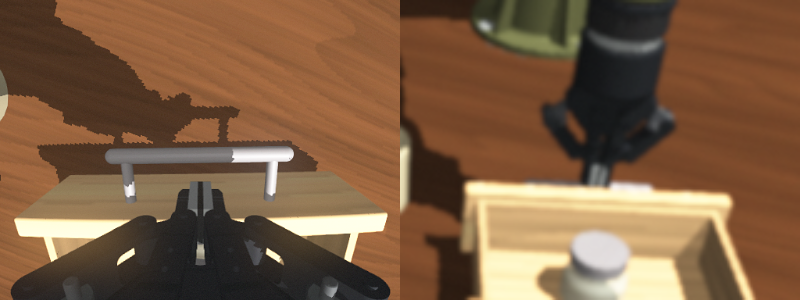

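Run:
```python
from h import *
s=sense();m=optics.camera_model("wrist");R=cv2.Rodrigues(s["tcp_rot"])[0]
print(s["eef_pos"],s["ft_force"],m["pose"].round(2).tolist() if hasattr(m["pose"],"round") else m["pose"])
for p,z in(((137,198),67),((374,197),67),((20,283),92),((494,285),92)):
    w=onz(m,p,z);print(w,(R.T@(w-s["eef_pos"])).round(1))
print("tip px",proj(m,s["eef_pos"]+R@[0,0,11]),proj(m,s["eef_pos"]+R@[11,0,11]))
m=optics.camera_model("scene");print(proj(m,[477,167,67]),proj(m,[507,177,67]),proj(m,s["eef_pos"]))
```

```text
[508.19701878 177.60461893  54.48738779] [-0.68631001 -0.74829649 -0.15407606] [[-0.34, 0.9, 0.28, 437.37], [0.94, 0.33, 0.1, 152.12], [-0.0, 0.29, -0.96, 220.62], [0.0, 0.0, 0.0, 1.0]]
[507.5 108.5  67. ] [ 24.3 -64.7 -12.5]
[462.8 229.5  67. ] [ 24.9  64.3 -12.5]
[565.2  65.2  92. ] [ -15.1 -125.1  -37.5]
[480.2 302.5  92. ] [-16.5 126.9 -37.5]
tip px [255.80997473 222.75268481] [255.80209917 206.48458712]
[355.08819108 191.46739768] [356.20743341 198.83632737] [355.5576303  203.04317145]
```

The bar now lies on the robot's side of the fingers, at (485,169), and the drawer has moved about 9 mm. The fingers are bearing on the drawer's front face, inside the handle. That pushes it square and centred, so I carry on and will leave straight up.

Emit:
carry_out([
  [[-5,0,0],0,0],
  [[-11,0,0],0,0],
  [[-18,0,0],0,0],
  [[-25,0,0],0,0],
  [[-32,0,0],0,0],
])

```text
time: 11.13
eef_pos: [537.4, 188.4, 54.4]
tcp_rot: [0.546, -3.094, -0.0]
ft_force: [-2.3, 0.7, -0.5]
opening: 0.0
gripper_force: 0.7
```

Emit:
carry_out([
  [[-7,0,0],0,0],
  [[-14,0,0],0,0],
  [[-21,0,0],0,0],
  [[-28,0,0],0,0],
  [[-35,0,0],0,0],
])

```text
time: 11.55
eef_pos: [570.5, 200.3, 54.5]
tcp_rot: [-0.546, 3.094, 0.0]
ft_force: [-2.0, -0.6, 0.2]
opening: -0.002
gripper_force: 0.7
```

Run:
```python
from h import *
b=snap("wrist","i");a=snap("scene","i2");s=sense();print(s["eef_pos"],s["ft_force"])
cv2.imwrite("pics/i3.png",np.hstack([cv2.resize(b,(400,300)),cv2.resize(a[120:240,280:440],(400,300))])[...,::-1])
```

```text
[571.63020879 200.45643292  54.69882847] [0.32956041 0.14042094 0.10078911]
```

View pics/i3.png

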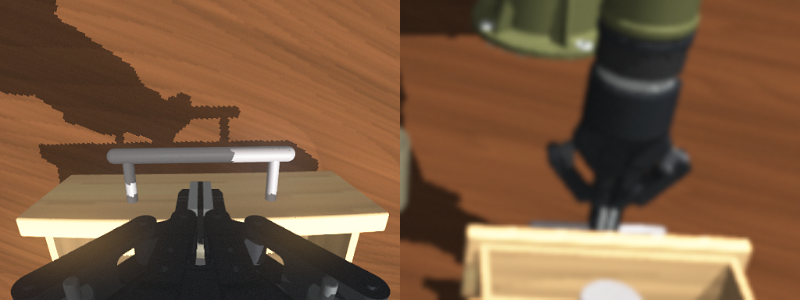

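The drawer follows the fingers, and the jar cap is still visible and upright at about (612,290). I keep pushing.

Emit:
carry_out([
  [[-5,0,0],0,0],
  [[-11,0,0],0,0],
  [[-18,0,0],0,0],
  [[-25,0,0],0,0],
  [[-32,0,0],0,0],
])

```text
time: 12.07
eef_pos: [600.4, 211.4, 54.5]
tcp_rot: [0.546, -3.094, -0.001]
ft_force: [-1.4, 0.9, 0.0]
opening: -0.001
gripper_force: 0.7
```

Emit:
carry_out([
  [[-5,0,0],0,0],
  [[-10,0,0],0,0],
  [[-15,0,0],0,0],
  [[-20,0,0],0,0],
  [[-25,0,0],0,0],
])

```text
time: 12.48
eef_pos: [623.7, 219.7, 54.5]
tcp_rot: [0.546, -3.094, -0.0]
ft_force: [-1.6, -0.9, -0.6]
opening: 0.005
gripper_force: 0.6
```

Emit:
carry_out([
  [[-3,0,0],0,0],
  [[-6,0,0],0,0],
  [[-9,0,0],0,0],
  [[-12,0,0],0,0],
  [[-14,0,0],0,0],
])

```text
time: 12.9
eef_pos: [636.8, 224.4, 54.5]
tcp_rot: [-0.546, 3.094, -0.0]
ft_force: [-0.5, -0.1, 0.9]
opening: 0.005
gripper_force: 0.5
```

Emit:
carry_out([
  [[-2,0,0],0,0],
  [[-4,0,0],0,0],
  [[-6,0,0],0,0],
  [[-8,0,0],0,0],
  [[-10,0,0],0,0],
])

```text
time: 13.32
eef_pos: [646.0, 227.8, 54.5]
tcp_rot: [0.546, -3.094, -0.0]
ft_force: [-0.8, 0.1, 0.3]
opening: 0.001
gripper_force: 0.5
```

Emit:
carry_out([
  [[-2,0,0],0,0],
  [[-4,0,0],0,0],
  [[-6,0,0],0,0],
  [[-8,0,0],0,0],
  [[-10,0,0],0,0],
])

```text
time: 13.73
eef_pos: [655.5, 231.2, 54.5]
tcp_rot: [0.546, -3.094, -0.0]
ft_force: [-0.9, 1.1, -0.1]
opening: 0.0
gripper_force: 0.5
```

Emit:
carry_out([
  [[-2,0,0],0,0],
  [[-4,0,0],0,0],
  [[-6,0,0],0,0],
  [[-8,0,0],0,0],
  [[-8,0,0],0,0],
])

```text
time: 14.15
eef_pos: [663.5, 233.9, 54.6]
tcp_rot: [-0.545, 3.093, -0.0]
ft_force: [-0.4, -0.8, -0.3]
opening: 0.003
gripper_force: 0.0
```

Emit:
carry_out([
  [[-1,0,0],0,0],
  [[-2,0,0],0,0],
  [[-3,0,0],0,0],
  [[-4,0,0],0,0],
  [[-5,0,0],0,0],
])

```text
time: 14.57
eef_pos: [664.0, 234.2, 54.4]
tcp_rot: [0.545, -3.088, 0.002]
ft_force: [-14.1, -5.6, 11.0]
opening: -0.003
gripper_force: 7.7
```

Run:
```python
from h import *
b=snap("wrist","j");a=snap("top","j2");s=sense();print(s["eef_pos"],s["ft_force"],s["gripper_force"])
cv2.imwrite("pics/j3.png",np.hstack([b[:,:470],cv2.resize(a[60:240,80:235],(330,384))])[...,::-1])
```

```text
[664.02878077 234.15143477  54.4431244 ] [-11.81338875  -5.58238765   8.34089165] 6.3099998608231544
```

View pics/j3.png

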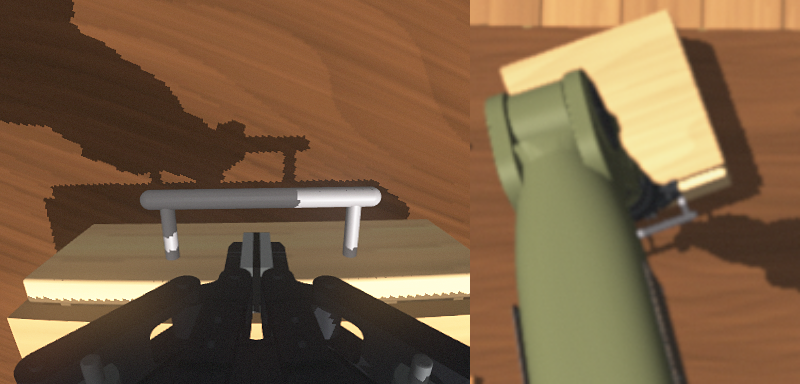

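The front sits against the unit along its whole width, and the push met a hard stop (15 N) after about 174 mm of travel. I ease off 3 mm and leave straight up.

Emit:
carry_out([
  [[4,0,0],0,0],
  [[8,0,0],0,0],
  [[8,0,0],0,0],
])

```text
time: 14.92
eef_pos: [659.9, 232.7, 54.6]
tcp_rot: [-0.545, 3.093, -0.0]
ft_force: [-0.1, 0.5, -0.3]
opening: -0.001
gripper_force: 0.0
```

Emit:
carry_out([
  [[0,0,-8],0,0],
  [[0,0,-25],0,0],
  [[0,0,-55],0,0],
  [[0,0,-95],0,0],
  [[0,0,-130],0,0],
])

```text
time: 15.33
eef_pos: [660.1, 232.9, 186.8]
tcp_rot: [-0.546, 3.093, 0.0]
ft_force: [1.3, 0.6, 0.8]
opening: -0.008
gripper_force: 0.0
```

Emit:
carry_out([
  [[40,0,0],0,0],
  [[80,0,0],0,0],
  [[120,0,0],0,0],
  [[160,0,0],0,0],
  [[160,0,0],0,0],
])

```text
time: 15.75
eef_pos: [500.9, 174.9, 183.5]
tcp_rot: [0.544, -3.086, 0.002]
ft_force: [-0.5, 0.4, 0.0]
opening: 0.003
gripper_force: 0.0
```

Run:
```python
from h import *
for i in range(2): snap("wrist","k")
w=snap("wrist","k");t=snap("top","k2");s=sense();m=optics.camera_model("wrist")
R=cv2.Rodrigues(s["tcp_rot"])[0];print(s["eef_pos"],s["ft_force"])
hm=np.array([640.,225,67]);  # expected handle centre when shut
# brightness profile along closing axis at mid width: front top (z92) then unit top (z105), from wrist view
x=np.array([.94,.342,0])
for d in range(-15,90,3):
    p=hm+x*d+np.array([-.342,.94,0])*30;p[2]=92
    u,v=proj(m,p).round().astype(int)
    if 0<=v<384 and 0<=u<512: print(d,u,v,w[v,u].tolist(),end="; ")
```

```text
[511.43134237 178.75131619 185.74108679] [0.47830865 0.44209849 0.28529729]
-15 285 300 [32, 31, 31]; -12 285 302 [30, 29, 28]; -9 284 305 [31, 31, 32]; -6 284 307 [34, 33, 34]; -3 284 309 [33, 32, 36]; 0 284 312 [27, 28, 31]; 3 284 314 [31, 31, 33]; 6 284 316 [29, 26, 29]; 9 284 319 [33, 34, 34]; 12 284 321 [34, 31, 34]; 15 284 323 [28, 28, 31]; 18 284 325 [27, 31, 29]; 21 283 328 [32, 34, 33]; 24 283 330 [27, 25, 28]; 27 283 332 [31, 30, 31]; 30 283 334 [29, 28, 31]; 33 283 336 [29, 32, 33]; 36 283 339 [26, 28, 28]; 39 283 341 [28, 30, 32]; 42 283 343 [32, 31, 33]; 45 283 345 [28, 30, 33]; 48 283 347 [34, 35, 34]; 51 283 349 [30, 27, 31]; 54 282 351 [34, 37, 34]; 57 282 353 [30, 31, 34]; 60 282 355 [21, 25, 29]; 63 282 357 [35, 34, 36]; 66 282 359 [30, 31, 34]; 69 282 361 [27, 32, 33]; 72 282 363 [31, 31, 33]; 75 282 365 [24, 27, 26]; 78 282 367 [24, 25, 27]; 81 282 369 [26, 27, 23]; 84 282 371 [25, 26, 26]; 87 282 373 [24, 28, 26];
```

Run:
```python
from h import *
m=optics.camera_model("top");s0=sense()
A=np.array([667-29.,0,0])
j=cv2.imread("pics/j2.png").astype(int);k=cv2.imread("pics/k2.png").astype(int)
# right end of handle & front: region of top view not hidden by the arm
for n,i in(("j",j),("k",k)):
    R=i[145:170,170:205];g=(R.max(2)-R.min(2)<30)&(R.mean(2)>130)
    v,u=np.nonzero(g);print(n,g.sum(),(u.max()+170,v[u.argmax()]+145) if g.any() else None, (u.mean()+170,v.mean()+145) if g.any() else None)
print(abs(j-k).max(2)[120:165,178:205].max(), (abs(j-k).max(2)[120:165,178:205]>25).sum())
# front width edge from the wood mask: right front corner in k
hs=cv2.cvtColor(k.astype(np.uint8),cv2.COLOR_BGR2HSV);w=(hs[...,2]>150)&(hs[...,0]>10)&(hs[...,0]<30)
c=max(cv2.findContours(w[60:180,80:220].astype(np.uint8),0,2)[0],key=cv2.contourArea);r=cv2.minAreaRect(c);
print([onz(m,p+np.array([80,60]),100) for p in cv2.boxPoints(r)],r[1])
```

```text
j 9 (np.int64(180), np.int64(153)) (np.float64(179.0), np.float64(154.0))
k 83 (np.int64(185), np.int64(159)) (np.float64(177.95180722891567), np.float64(160.9277108433735))
109 127
[array([974.3, 505.1, 100. ]), array([981.2,  66.5, 100. ]), array([644.3,  61. , 100. ]), array([639.5, 491.1, 100. ])] (105.0, 139.0)
```

Run:
```python
from h import *
m=optics.camera_model("top")
j=cv2.imread("pics/j2.png",0).astype(int);k=cv2.imread("pics/k2.png",0).astype(int)
print(j[135:164,180:190:3].T.tolist());print(k[135:164,180:190:3].T.tolist())
print(onz(m,(185.8,159),67)-onz(m,(204.3,212),67))
```

```text
[[220, 223, 226, 226, 224, 223, 222, 206, 161, 172, 228, 241, 242, 227, 151, 94, 93, 117, 149, 167, 153, 115, 101, 97, 91, 92, 102, 109, 97], [223, 225, 226, 224, 222, 221, 198, 160, 198, 236, 241, 240, 224, 154, 98, 95, 96, 93, 78, 61, 51, 52, 57, 68, 91, 110, 110, 97, 76], [225, 224, 224, 223, 220, 197, 161, 200, 236, 241, 240, 223, 147, 97, 94, 95, 90, 76, 57, 53, 54, 54, 52, 58, 69, 80, 86, 89, 81], [224, 223, 224, 222, 197, 162, 202, 236, 242, 240, 222, 143, 94, 94, 96, 88, 73, 57, 51, 52, 52, 54, 54, 52, 56, 67, 86, 94, 81]]
[[215, 218, 221, 221, 220, 218, 218, 200, 151, 162, 223, 238, 238, 222, 153, 95, 90, 112, 142, 168, 193, 205, 198, 192, 181, 177, 204, 207, 161], [219, 221, 221, 219, 218, 217, 191, 153, 192, 232, 239, 238, 219, 146, 95, 89, 93, 88, 74, 57, 47, 51, 57, 98, 171, 217, 208, 157, 109], [221, 221, 218, 218, 217, 190, 151, 190, 232, 239, 237, 217, 141, 93, 89, 91, 86, 71, 53, 49, 50, 49, 53, 64, 94, 112, 105, 95, 93], [219, 218, 218, 216, 188, 154, 193, 231, 239, 237, 215, 138, 92, 90, 89, 84, 70, 54, 48, 50, 51, 52, 51, 52, 50, 63, 81, 94, 95]]
[168.7  62.4   0. ]
```

The front-panel edge profiles are the same in both pictures, so the drawer stayed shut when the fingers withdrew. The robot is clear, so I hand the job in.

```bash
python3 -c "
from bench import ticket
print(ticket.close_job())"
```

```text
the job is handed in; nothing more can be done
None
```

The squat jar was set upright on the drawer floor and released, the drawer was pushed to its hard stop (shut), and the job is handed in; the jar was last seen upright partway through the push, and the fingers pushed on the drawer's front face, not its handle bar.

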